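# Gauge the height of a closed casting flask

## Robot

A 7-joint arm with a two-finger parallel gripper is mounted at the origin on the work surface. World frame = base frame: x ahead of the robot, y to its left, z up, the work surface at z = 0. Lengths are in mm, angles in degrees, forces in N, time in s.
With the tool pointing down it reaches from about 350 to 900 mm from the base axis. Payload 7.2 kg.
Tool frame: the origin (TCP) lies at the very end of the fingers, on their centre line; the grasp point (between the pads) lies 19 mm behind it; z points along the fingers, y is the line along which they close (so a half turn about z gives the same grasp; the last joint's range is limited). The gripper opens to 85 mm and grips with 20 to 120 N. Pads are 22 mm wide; open, the fingers measure 114 mm over their backs; the gripper's body (76 mm by 85 mm) begins 54 mm behind the grasp point. The pads swing forward as they close: fully open they stand 13 mm farther back than shut.
Start: joints at [67.254, 23.554, -0.728, 91.456, 0.321, 64.991, -4.71], TCP at [201.805, -591.526, 231.297] pointing down, gripper open.
Joint ranges: [-169.25, 169.25], [-16.82, 113.86], [-84.01, 82.57], [7.8, 145.47], [-59.2, 239.2], [7.22, 106.19], [-163.78, 163.78]. Speed limits (degrees/s): [136.94, 136.94, 172.46, 172.46, 180, 180, 180].

## Interface

Orientations are given as [roll, pitch, yaw] about the fixed x, y, z axes, in that order (R = Rz(yaw) Ry(pitch) Rx(roll)).
In Python, from bench import readout, imaging, env gives the robot as it stands.
- The arm moves only by the shell command python3 -m inch 'ROWS' [OPENING] [FORCE]. ROWS is JSON, one flat list of numbers, 6 for each row, row after row: the shift along the tool's x, y, z as a fraction of full scale, then the turn, a rotation vector about the tool's x, y, z as a fraction of full scale. In form: [dx, dy, dz, wx, wy, wz, dx, dy, dz, wx, wy, wz, ...]. A call has 1 to 5 rows; each row shifts and turns the commanded pose from where the row before left it, along the tool's axes as they then stand; what a row does not reach is not made up. Full scale, the value 1, is 0.02 m for a shift and 8 degrees for a turn. A row lasts 1/10 s, in which the tool goes at most 50 mm and 8.59 degrees, less where a joint would pass 70% of its speed; a pose out of reach is approached as far as the arm can. A call with a number of a shift or a turn outside -1 to 1 is refused whole. A call with a gripper value outside its range is refused whole. OPENING is the opening, from -1 (shut) to 1 (fully open), set as the call begins (- or left out, the last holds). The fingers move at their own pace and stop on an object; FORCE is the grip in N (left out, the last holds). Time passes only in rows, so rows that do not move let the fingers close. It gives the time, the measured TCP pose, the force, the opening and the grip force at its end, in the units of the state.
- readout.sense(): the state, without advancing time (a new reading comes with each control period).
- imaging.get_image(name): name is "scene" or "side" or "wrist"; returns a dict with "color" (420x560x3 uint8, red, green, blue), "fx", "fy", "cx", "cy" (pixels), "R" (3x3) and "t" (3): a world point X has camera coordinates R X + t; the wrist camera has in their place "mount" (4x4, takes a point from camera to tool coordinates, whose origin is the TCP and whose axes are the flange's). Camera axes: x right, y down, z forward; pixel columns grow to the right and rows downward; lengths in mm; the calibration is good to about 2 mm. A picture is of the moment at which its call begins: read the wrist's pose just before it. There is no depth.
- env.close_job(): hands the job in; it is judged then, once.
The state is a dict: "time_s": time; "q": joint angles; "joint_vel": joint speeds; "tau": joint torques, N m; "eef_pos": TCP position; "tool_rot": TCP orientation; "force": force on the tool from outside, world axes, zero at the start; "torque": the same for the moment, N m; "width": finger opening in mm; "gripper_force": force on a finger pad.
Only numpy, scipy, OpenCV 4.12 (cv2) and the standard library are available. Lean on these libraries where they do the work, as an engineer would, in place of code of your own. Each camera call takes 0.05 s, during which the arm holds its last target. There are 200 camera calls.

## Task

Check the height of the closed green-lidded casting flask on the height gauge: raise the blue gauge carriage by its black knob until the foot is clear of the flask's height, then slide the flask along the granite plate, without lifting it off, into the lane under the foot until it is fully home against the red stop. Then lower the carriage gently until the sprung foot rests on the lid with the pointer in the middle of the green zone (foot pushed in about 6 mm, never into the red zone), leave it standing there, and press the blue button on the read-out fully down and let it go to store the reading. Leave everything else on the bench where it is.

Things in the scene. Friction and masses are not known exactly. Their poses are not given: they have to be found in the camera images.
- gauge: Height gauge, fixed. Grey granite plate 235 x 380 mm, 25 mm thick; origin at bench level under the foot's axis, z up, y along the lane towards the red stop. The plate spans x -85 to +150, y -290 to +90 mm. A steel column (diameter 26, to z 250 mm) stands at x 120, y 0
- nest (a point): Point on the plate's top (gauge x 0, y -25, z 25 mm) where the centre of the flask's underside lies when it is home against the stop, 25 mm before the foot's axis; axes as the gauge
- stop (a point): Centre of the lower edge of the red stop's face, on the plate at gauge y 40 mm; axes as the gauge. The stop is 86 mm wide, 30 mm tall. The lane before it is 66 mm wide between two aluminium fences 18 mm tall, 10 mm thick, from the stop to gauge y -100, then flaring to about 104 mm at the mouth (gauge y -138)
- carriage (a joint): Height of the blue carriage on the column, m: 0 lowest, 0.075 highest; it stays where it is left (about 7 N of friction). With the foot not pushed in, the foot's underside is 12 mm + this value above the plate
- knob_top (a point): Centre of the top of the carriage's black knob, on the foot's axis: an upright cylinder, diameter 32, 30 mm tall, on an 18 mm neck 17 mm long, above the carriage block (44 x 40 mm, 36 mm tall). An arm leads from the block along gauge +x to the column. This point is 115 mm above the foot's underside when the foot is not pushed in
- foot (a joint): How far the sprung foot is pushed up into the carriage, m: 0 free, 0.016 at its end stop (spring 1 to 4.6 N). A thin black pointer on each y side of the block shows it on a white scale: green zone 0.003 to 0.009, red zone 0.013 to 0.016
- foot_tip (a point): Centre of the foot's underside (brass disc, diameter 30 mm, 8 mm thick, on a 12 mm stem under the carriage block)
- flask: Casting flask to be gauged: closed rigid box, white with a bright green lid, 130 mm (its x) x 56 mm (y) x 50 mm tall, 0.35 kg; origin at the centre of its underside. It starts on the granite plate before the mouth of the lane, its length roughly along the lane
- console: Grey read-out box, 85 x 85 x 30 mm tall, fixed, with a grey display and the blue button; origin at the centre of its underside
- store_top (a point): Centre of the top of the blue button on the read-out (radius 16 mm); it is pressed straight down
- store (a joint): Travel of the blue button, m: 0 up, 0.006 fully down; it takes 5 N and springs back
- blue_flask: Bystander: smaller flask with a blue lid, 80 x 56 x 36 mm; origin at the centre of its underside
- setting_block: Bystander: steel setting block 30 x 60 x 25 mm, on the granite plate beside the lane's mouth, on the column's side; origin at the centre of its underside
- brown_bottle: Bystander: brown bottle, diameter 42, 95 mm tall; origin at the centre of its underside
- yellow_bottle: Bystander: yellow bottle, diameter 36, 85 mm tall; origin at the centre of its underside
- screwdriver: Bystander: screwdriver 170 mm long, lying on the bench
- white_jar: Bystander: white jar, diameter 68, 75 mm tall; origin at the centre of its underside

How it is judged (in metres and radians):
On the way, in this order (a step that is already met when the one before it is completed fails the run):
1. the carriage is raised so that the foot is clear of the flask's height (carriage above 0.042 m) (value of joint carriage above 0.042 m), for 0.2 s.
2. the flask is home against the stop, square in the lane and flat on the plate, with the foot still clear of it (horizontal distance between flask and nest below 0.008 m and angle between the x axis of flask and the y axis of gauge, either way round below 0.09 rad and angle between flask's own z axis and vertical below 0.05 rad and linear speed of flask below 0.02 m/s and value of joint carriage above 0.04 m and contact force between foot and flask below 0.1 N), for 0.2 s.
3. the foot rests on the flask's lid, pushed in 3 to 9 mm (pointer in the green zone) (horizontal distance between flask and nest below 0.008 m and angle between the x axis of flask and the y axis of gauge, either way round below 0.09 rad and angle between flask's own z axis and vertical below 0.05 rad and value of joint foot between 0.003 and 0.009 m and contact force between foot and flask above 0.4 N), for 0.3 s.
4. the blue button is pressed down while the foot stands on the flask with the pointer in the green zone (all of step 3 and value of joint store above 0.0042 m), for 0.05 s.
At the end, for the whole second after the job is handed in: The flask is home against the stop (centre within 8 mm of the nest point, square to the lane within 0.09 rad, flat on the plate) and at rest; the foot stands on its lid pushed in 3 to 9 mm (its underside 70 to 80 mm above the bench); the blue button has come back up (all of step 3 and linear speed of flask below 0.02 m/s and value of joint store below 0.0015 m and height (world z) of foot_tip between 0.07 and 0.08 m); the robot touches nothing.
It fails at once if the foot is driven into the red zone (pushed in more than 13 mm) (value of joint foot above 0.013 m).
It fails at once if the flask is tipped by more than 0.3 rad or lifted off the plate by more than 12 mm, or drops off it (angle between flask's own z axis and vertical above 0.3 rad or height (world z) of flask above 0.037 m or height (world z) of flask below 0.015 m).
It fails at once if a bystander is moved by more than 25 mm or knocked over (distance of any of blue_flask, setting_block, brown_bottle, yellow_bottle, screwdriver, white_jar from where it was at the start of the episode above 0.025 m or angle between any of blue_flask, setting_block, brown_bottle, yellow_bottle, white_jar's own z axis and vertical above 0.5 rad).
It also fails if it takes over 72 s, if anything falls off the work surface, if the arm or the gripper's body presses on something with over 40 N, if the wrist force passes 120 N, or if a joint passes its speed limit or range.

## Working session

There is one attempt and no reset: what is moved stays moved. The work goes in short steps, Python scripts to look and compute and a shell command to move; the robot and the scene stay as the last step left them, time stands still between calls to the robot, and variables do not carry over. Pictures are saved under pics/ and viewed, at most 10 in all, crops included, and the job is handed in when it is done.

```bash
mkdir -p pics; ls
python3 - <<'E'
from bench import readout, imaging
import cv2, json
s=readout.sense(); print({k:s[k] for k in('time_s','eef_pos','tool_rot','force','width')})
for n in('scene','side','wrist'):
    d=imaging.get_image(n); cv2.imwrite(f'pics/{n}0.png',d['color'][:,:,::-1])
    print(n,{k:(v.tolist() if hasattr(v,'tolist') else v) for k,v in d.items() if k!='color'})
E
python3 -c "
import cv2,numpy as np
a=cv2.imread('pics/scene0.png');b=cv2.imread('pics/side0.png')
"
```

```text
pics
{'time_s': 0.0, 'eef_pos': array([ 201.57715609, -591.05322565,  230.42950037]), 'tool_rot': array([-1.79904430e+02,  9.34426518e-03,  1.88387765e+01]), 'force': array([ 0.46775575, -0.41500052,  0.54925807]), 'width': 85.40432743887018}
scene {'fx': 538.1949135412109, 'fy': 538.1949135412109, 'cx': 277.64557249573323, 'cy': 208.6201442113097, 'R': [[0.24188058751537408, 0.9701928812802221, -0.014817371440240758], [0.5322056569807478, -0.14542301930235602, -0.8340319443130921], [-0.8113266420258293, 0.19385024779495946, -0.5515171451268989]], 't': [-157.36499547915193, -153.10816477295572, 1816.6903347729215]}
side {'fx': 419.83243348915204, 'fy': 419.83243348915204, 'cx': 285.60171045979047, 'cy': 203.76052816342937, 'R': [[-0.9427241311302635, -0.3329952866036397, 0.019630376574329908], [-0.2611139589369752, 0.7000432742000272, -0.664649467535757], [0.2075830268421525, -0.6317068571315856, -0.7468974050162344]], 't': [499.11557907159147, 176.40618012656478, 1157.0200944809155]}
wrist {'fx': 334.5720453821483, 'fy': 334.5720453821483, 'cx': 290.00510267532655, 'cy': 209.57174117755414, 'mount': [[-0.00012350691867139837, -0.9659757300112779, -0.2586327005141026, 64.82913435432786], [0.9999999297315909, -2.7760812079565338e-05, -0.00037385310939563925, 0.5051245533189697], [0.00035395317646884334, -0.2586327285138401, 0.9659756655623539, -142.19190673411268], [0.0, 0.0, 0.0, 1.0]]}
```

View pics/scene0.png

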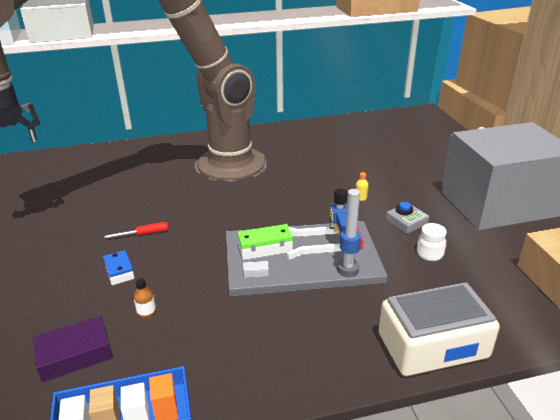

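View pics/side0.png

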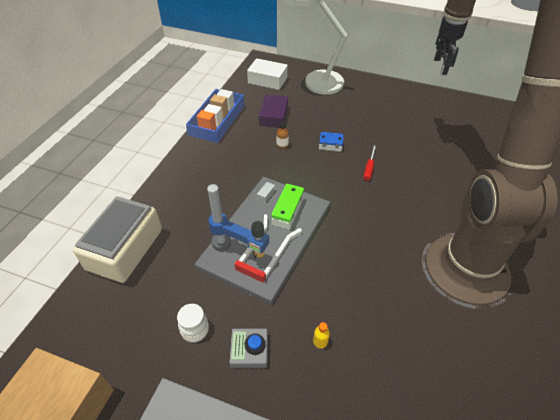

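The scene view shows the plate with corners near (228,228), (380,283), and the green lid around (265,240). The knob is at (340,196) and the button at (405,208). The side view shows the plate at (265,178)–(272,298), lid (288,203), knob (258,229), button (255,343) and stop (250,270).

```bash
cat > h.py <<'E'
import numpy as np, cv2
from scipy.spatial.transform import Rotation as Ro
from bench import readout, imaging
class Cam:
    def __init__(s,name):
        st=readout.sense(); d=imaging.get_image(name); s.img=d['color']; s.K=np.array([[d['fx'],0,d['cx']],[0,d['fy'],d['cy']],[0,0,1]])
        if name=='wrist':
            Rt=Ro.from_euler('xyz',st['tool_rot'],degrees=True).as_matrix(); M=np.array(d['mount'])
            s.Rc=Rt@M[:3,:3]; s.c=Rt@M[:3,3]+st['eef_pos']
        else:
            R=np.array(d['R']); s.Rc=R.T; s.c=-R.T@np.array(d['t'])
        s.hsv=cv2.cvtColor(s.img,cv2.COLOR_RGB2HSV)
    def save(s,f,crop=None,k=1):
        im=s.img[:,:,::-1]
        if crop: x0,y0,x1,y1=crop; im=im[y0:y1,x0:x1]
        cv2.imwrite('pics/'+f,cv2.resize(im,None,fx=k,fy=k,interpolation=cv2.INTER_CUBIC))
    def ray(s,u,v):
        r=s.Rc@np.linalg.solve(s.K,[u,v,1.]); return r/np.linalg.norm(r)
    def onz(s,p,z):
        r=s.ray(*p); return s.c+r*(z-s.c[2])/r[2]
    def proj(s,X):
        p=s.K@(s.Rc.T@(np.asarray(X)-s.c)); return p[:2]/p[2]
    def blobs(s,lo,hi,amin=20,box=None):
        m=cv2.inRange(s.hsv,np.array(lo),np.array(hi))
        if box: b=np.zeros_like(m); b[box[1]:box[3],box[0]:box[2]]=1; m*=b
        cs=[c for c in cv2.findContours(m,cv2.RETR_EXTERNAL,cv2.CHAIN_APPROX_NONE)[0] if cv2.contourArea(c)>=amin]
        return sorted(cs,key=cv2.contourArea,reverse=True)
def cen(c):
    m=cv2.moments(c); return np.array([m['m10'],m['m01']])/m['m00']
def tri(a,p,b,q):
    A=np.zeros((3,3));y=np.zeros(3);L=[]
    for c,u in((a,p),(b,q)):
        r=c.ray(*u);P=np.eye(3)-np.outer(r,r);A+=P;y+=P@c.c
    X=np.linalg.solve(A,y); return X,np.linalg.norm(a.proj(X)-p)
E
python3 - <<'E'
from h import *
np.set_printoptions(precision=1,suppress=True)
a,b=Cam('scene'),Cam('side')
for n,c,bx in(('scene',a,(215,170,440,300)),('side',b,(180,160,345,380))):
    g=c.blobs((45,120,80),(75,255,255),40,bx)[0]; r=cv2.minAreaRect(g)
    print(n,'lid',cen(g),'lid on z75',c.onz(cen(g),75), np.array([c.onz(p,75)[:2] for p in cv2.approxPolyDP(cv2.convexHull(g),4,True)[:,0]]).tolist())
    for k in c.blobs((100,130,40),(125,255,255),12,bx): print('  blue',cen(k),cv2.contourArea(k))
    for k in c.blobs((0,150,60),(8,255,255),12,bx): print('  red',cen(k),cv2.contourArea(k))
    for k in c.blobs((0,0,0),(180,255,22),12,bx)[:4]: print('  black',cen(k),cv2.contourArea(k))
    m=c.hsv[bx[1]:bx[3]:8,bx[0]:bx[2]:8]
    k=c.blobs((100,15,55),(130,90,130),400,bx)
    for q in k[:2]: print('  plate?',cv2.contourArea(q),cv2.approxPolyDP(cv2.convexHull(q),5,True)[:,0].tolist())
    print(c.hsv[270,300] if n=='scene' else c.hsv[190,310],c.hsv[205,180])
gs=[cen(c.blobs((45,120,80),(75,255,255),40,bx)[0]) for c,bx in((a,(215,170,440,300)),(b,(180,160,345,380)))]
print('lid tri',tri(a,gs[0],b,gs[1]))
a.save('a1.png',(215,170,445,300),3.4); b.save('b1.png',(180,170,345,375),2.9)
E
```

```text
scene lid [264.4 235.6] lid on z75 [531.2  -3.1  75. ] [[550.5867967401944, 62.93765055091845], [566.1322131424467, -66.7542805250994], [498.5844917224772, -64.096282041015], [497.1049511305566, 64.21374380080411]]
  blue [345.1 231.5] 517.5
  blue [404.6 205.9] 75.0
[129  11 156] [ 7 52 89]
side lid [287.2 202.3] lid on z75 [523.1   8.4  75. ] [[552.1777280100764, -63.52862226959303], [498.12538052755974, -61.661417634004124], [495.61410598335596, 72.02520490737527], [549.8149933787688, 69.09455292252255]]
  blue [233.2 229.8] 369.5
  blue [254.3 341.8] 148.5
  red [249.8 270.5] 265.5
[24 43 83] [12 44 87]
lid tri (array([524.2,   0. ,  68. ]), np.float64(0.8468397536396548))
```

View pics/a1.png

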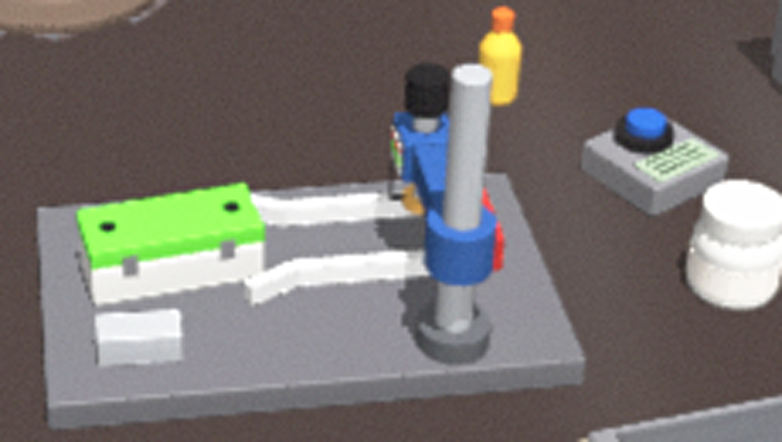

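View pics/b1.png

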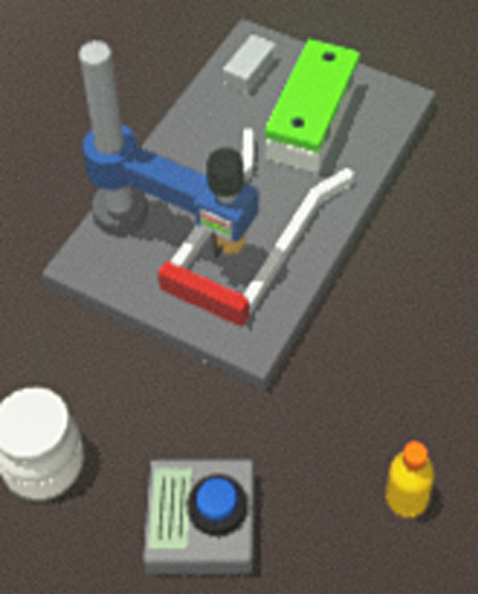

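The crops clearly show the plate's corners, the knob (scene ≈(340.6,191.5), side ≈(258,225)), fences, stop, and the flask ahead of the lane's mouth. The setting block is on the column side.

Run:
```python
from h import *
np.set_printoptions(precision=1,suppress=True)
a,b=Cam('scene'),Cam('side')
A=np.array([[40,208],[508,176],[583,360],[52,402]])/3.4+[215,170]
B=np.array([[434,95],[267,380],[45,272],[243,20]])/2.9+[180,170]
P=[]
for p,q in zip(A,B): X=tri(a,p,b,q); print('corner',X,a.onz(p,25)[:2],b.onz(q,25)[:2]); P.append((a.onz(p,25)[:2]+b.onz(q,25)[:2])/2)
G=np.array([[-85,-290],[-85,90],[150,90],[150,-290]],float)
P=np.array(P); gm,pm=G.mean(0),P.mean(0)
U,_,Vt=np.linalg.svd((G-gm).T@(P-pm)); R=Vt.T@np.diag([1,np.linalg.det(Vt.T@U.T)])@U.T
o=pm-R@gm; print('gauge o',o,'yaw',np.degrees(np.arctan2(R[1,0],R[0,0])),'res',(G@R.T+o-P).tolist())
print('nest',R@[0,-25]+o,'stop',R@[0,40]+o,'column',R@[120,0]+o)
print('knob',tri(a,np.array([427,74])/3.4+[215,170],b,np.array([226,161])/2.9+[180,170]))
print('button',tri(a,np.array([646,121])/3.4+[215,170],b,np.array([217,499])/2.9+[180,170]))
print('column top',tri(a,np.array([472,73])/3.4+[215,170],b,np.array([96,52])/2.9+[180,170]))
print('lidcorners',[tri(a,np.array(p)/3.4+[215,170],b,np.array(q)/2.9+[180,170])[0] for p,q in (((79,209),(358,52)),((248,187),(323,149)),((262,232),(268,136)),((93,261),(311,40)))])
```

```text
corner (array([415.6, -81.6,  22.1]), np.float64(0.4251685353383984)) [418.2 -82.7] [415.6 -77.6]
corner (array([464.9, 291.3,  19.9]), np.float64(0.8017800507070977)) [473.7 289.6] [462.8 291.9]
corner (array([694.9, 257.7,  21.8]), np.float64(0.2814717355662485)) [698.8 256.3] [693.2 258.8]
corner (array([ 643.8, -112.3,   23.5]), np.float64(0.06170470080640076)) [ 645.6 -112.4] [ 643.1 -111. ]
gauge o [538.  192.6] yaw -7.963173482726371 res [[-3.2374357427112272, -2.6276087036486047], [-1.880265173764542, 2.8279261191365777], [3.07431420550688, 3.4286708057027795], [2.0433867109690027, -3.628988221190866]]
nest [534.6 167.9] stop [543.6 232.3] column [656.9 176. ]
knob (array([537. , 190.3, 175.5]), np.float64(0.0023441319833119333))
button (array([458.8, 413.8,  47.2]), np.float64(0.08774232288137367))
column top (array([655.2, 175.1, 249.1]), np.float64(0.04022957683205056))
lidcorners [array([496.9, -62.9,  74.9]), array([491.2,  67.1,  68.2]), array([546.6,  64.9,  64.3]), array([550.4, -65.1,  68.4])]
```

```bash
for i in 1 2 3 4 5; do python3 -m inch '[1,-0.98,-0.18,0,0,0,1,-0.98,-0.18,0,0,0,1,-0.98,-0.18,0,0,0,1,-0.98,-0.18,0,0,0,1,-0.98,-0.18,0,0,0]' -0.2|tail -3; done
python3 -m inch '[0,0,0,0,0,-1,0,0,0,0,0,-1,0,0,0,0,0,-1,0,0,0,0,0,-1]'|tail -1
python3 -m inch '[0,0,0,0,0,-1,0,0,0,0,0,-1,0,0,0,0,0,-1,0,0,0,0,0,-0.9,0,0,0,0,0,0]'|tail -1
python3 - <<'E'
from h import *
np.set_printoptions(precision=1,suppress=True)
w=Cam('wrist'); w.save('w1.png',None,1.4); s=readout.sense(); print(s['time_s'],s['eef_pos'],s['tool_rot'],s['q'],s['width'],w.c)
np.savez('w1.npz',Rc=w.Rc,c=w.c)
E
```

```text
force: [0.3, 0.0, -0.5]
width: 34.5
gripper_force: 0.0
force: [-0.4, 0.4, 0.8]
width: 34.4
gripper_force: 0.0
force: [0.2, 1.0, -0.5]
width: 34.0
gripper_force: 0.0
force: [0.8, -0.7, -0.4]
width: 34.4
gripper_force: 0.0
force: [0.3, -0.3, -0.3]
width: 34.0
gripper_force: 0.0
gripper_force: 0.0
gripper_force: 0.0
3.8 [516.7  33.5 321.3] [-180.    -0.    81.9] [ 23.5  12.9 -38.8  96.7   8.4  73.3 -25. ] 34.3874703030458 [525.5  97.5 463.5]
```

View pics/w1.png

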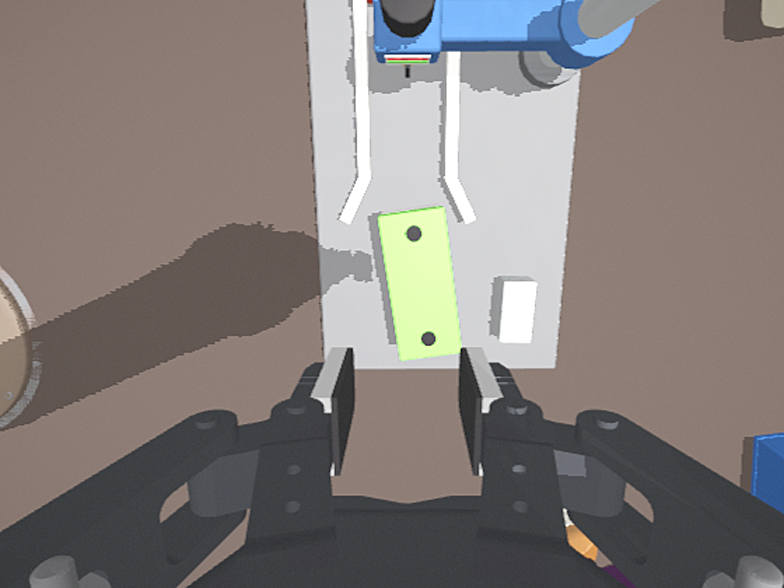

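The wrist view shows the lid's corners at (378,214), (443,206), (461,353) and (399,360), at 1.4x scale. The fences run at x≈367/445, there is plate on both sides, and the setting block is at (517,310).

Run:
```python
from h import *
np.set_printoptions(precision=1,suppress=True)
w,a,b=Cam('wrist'),Cam('scene'),Cam('side')
g=max(w.blobs((30,60,120),(75,255,255),400),key=cv2.contourArea); r=cv2.boxPoints(cv2.minAreaRect(g))
C=np.array([w.onz(p,75) for p in r]); print('lid',C.mean(0),C[:,:2].tolist())
for t,P in(('Lf',[(367,10),(370,175)]),('Rf',[(447,60),(444,180)])): 
    X=[w.onz(np.array(p)/1.4,43)[:2] for p in P]; d=X[0]-X[1]; print(t,X,np.degrees(np.arctan2(d[1],d[0])))
for t,P in(('Lp',[(308,5),(323,366)]),('Rp',[(579,80),(555,366)])):
    X=[w.onz(np.array(p)/1.4,25)[:2] for p in P]; d=X[0]-X[1]; print(t,X,np.degrees(np.arctan2(d[1],d[0])))
ga=cen(a.blobs((45,120,80),(75,255,255),40,(215,170,440,300))[0]); print('lid wrist/scene',tri(w,cen(g),a,ga),tri(w,cen(g),b,cen(b.blobs((45,120,80),(75,255,255),40,(180,160,345,380))[0])))
```

```text
lid [524.2  -0.4  75. ] [[495.9978443137234, 64.86104285223112], [551.9262661033798, 64.76645264930443], [554.8233536419309, -65.34399133369087], [494.0435144183612, -65.99988669671879]]
Lf [array([512., 223.]), array([493.7,  96.4])] 81.80342770446768
Rf [array([570.9, 177.7]), array([557.,  83.])] 81.59156530290569
Lp [array([463.4, 239. ]), array([415.1, -81.8])] 81.45021750099711
Rp [array([683.8, 149.3]), array([ 647.3, -114.9])] 82.11583107537918
lid wrist/scene (array([523.7,   0.1,  69. ]), np.float64(1.4075115916700507)) (array([524.8,   1.5,  67.2]), np.float64(0.44975671558903374))
```

```bash
python3 -m inch '[1,0,0,0,0,0,1,0,0,0,0,0,1,0,0,0,0,0,1,0,0,0,0,0,1,0,0,0,0,0]' 0.6 |tail -1
python3 -m inch '[1,0,0,0,0,0,1,0,0,0,0,0,1,0,0.5,0,0,0,0,0,0.8,0,0,0,0,0,0,0,0,0]' |tail -1
python3 - <<'E'
from h import *
np.set_printoptions(precision=1,suppress=True)
w=Cam('wrist'); w.save('w2.png',None,1); s=readout.sense(); print(s['time_s'],s['eef_pos'],s['tool_rot'],s['width'],w.c)
for z in(170,175,180): print(z,w.proj([539,192,z]),[w.proj([539+16*dx,192+16*dy,z]).round(0).tolist() for dx,dy in((1,0),(-1,0),(0,1),(0,-1))])
E
```

```text
gripper_force: 0.0
gripper_force: 0.0
5.0 [538.5 191.9 294.5] [-179.9    0.1   82. ] 68.0335707842511 [547.3 256.3 435.4]
170 [292.1 201.9] [[312.0, 199.0], [273.0, 205.0], [289.0, 183.0], [295.0, 221.0]]
175 [292.1 203.4] [[312.0, 201.0], [272.0, 206.0], [289.0, 184.0], [295.0, 222.0]]
180 [292.1 204.9] [[312.0, 202.0], [272.0, 208.0], [289.0, 185.0], [295.0, 224.0]]
```

View pics/w2.png

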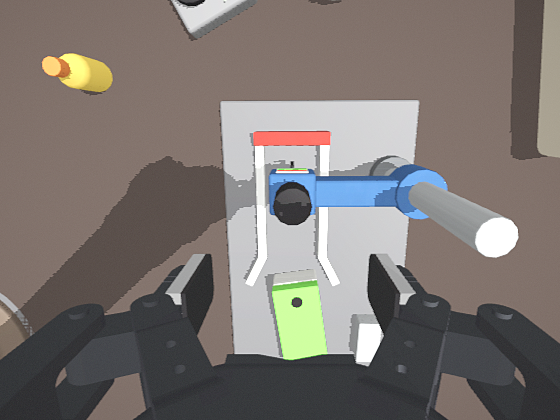

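The knob appears at (292,205), matching its prediction within 2 px. I'm descending and gripping.

```bash
python3 -m inch '[0,0,1,0,0,0,0,0,1,0,0,0,0,0,1,0,0,0,0,0,1,0,0,0,0,0,1,0,0,0]' |tail -6
python3 -m inch '[0,0,1,0,0,0,0,0,1,0,0,0,0,0,0.3,0,0,0,0,0,0,0,0,0]' |tail -6
python3 -m inch '[0,0,0,0,0,0,0,0,0,0,0,0,0,0,0,0,0,0,0,0,0,0,0,0,0,0,0,0,0,0]' -1 50
python3 -m inch '[0,0,0,0,0,0,0,0,0,0,0,0,0,0,0,0,0,0]'
```

```text
time_s: 5.5
eef_pos: [539.7, 191.5, 195.6]
tool_rot: [179.9, -0.0, 81.9]
force: [-0.6, -1.1, -0.6]
width: 68.5
gripper_force: 0.0
time_s: 5.9
eef_pos: [539.1, 191.6, 149.3]
tool_rot: [-180.0, 0.0, 82.0]
force: [-0.5, -0.0, -0.1]
width: 68.4
gripper_force: 0.0
time_s: 6.4
eef_pos: [539.3, 192.4, 150.3]
tool_rot: [179.9, -0.0, 82.0]
force: [-0.9, -1.0, 5.3]
width: 30.5
gripper_force: 49.1
time_s: 6.7
eef_pos: [539.3, 192.4, 150.3]
tool_rot: [179.9, -0.0, 82.0]
force: [-0.6, -0.1, 4.9]
width: 30.6
gripper_force: 49.2
```

```bash
python3 -m inch '[0,0,-0.3,0,0,0,0,0,-0.3,0,0,0,0,0,-0.4,0,0,0,0,0,-0.4,0,0,0,0,0,0,0,0,0]'
python3 -m inch '[0,0,0,0,0,0,0,0,0,0,0,0]'
python3 - <<'E'
from h import *
np.set_printoptions(precision=1,suppress=True)
a,b=Cam('scene'),Cam('side')
a.save('a2.png',(300,150,400,250),3);b.save('b2.png',(190,170,290,290),3)
A,B=cv2.imread('pics/a2.png'),cv2.imread('pics/b2.png'); o=np.zeros((360,620,3),np.uint8);o[:300,:300]=A;o[:360,310:610]=B;cv2.imwrite('pics/ab2.png',o)
E
```

```text
time_s: 7.2
eef_pos: [539.3, 192.4, 178.1]
tool_rot: [180.0, -0.0, 82.0]
force: [-0.4, 0.9, 4.7]
width: 30.4
gripper_force: 51.8
time_s: 7.4
eef_pos: [539.3, 192.4, 178.1]
tool_rot: [179.9, -0.0, 82.0]
force: [0.4, -0.2, 5.7]
width: 30.6
gripper_force: 51.9
```

View pics/ab2.png

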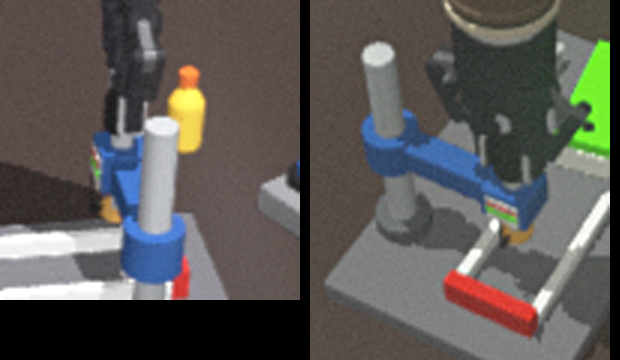

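The carriage rose about 28 mm along with the knob. Next I release it, clear, and move above the flask's rear part.

```bash
python3 -m inch '[0,0,0,0,0,0,0,0,0,0,0,0,0,0,0,0,0,0,0,0,0,0,0,0]' 0.6 |tail -3
python3 -m inch '[0,0,-0.5,0,0,0,0,0,-0.8,0,0,0,0,0,-0.9,0,0,0,-0.9,0.08,-0.4,0,0,0,-1,0.08,0,0,0,0]' |tail -5
python3 -m inch '[-1,0.08,0,0,0,0,-1,0.08,0,0,0,0,-1,0.08,0,0,0,0,-1,0.08,0,0,0,0,-1,0.08,0,0,0,0]' |tail -5
python3 -m inch '[-1,0.08,0,0,0,0,-1,0.08,0,0,0,0,-1,0.08,0,0,0,0,-1,0.08,0,0,0,0,-1,0.08,0,0,0,-1]' |tail -5
python3 -m inch '[0,0,0,0,0,0,0,0,0,0,0,0]' |tail -5
python3 - <<'E'
from h import *
np.set_printoptions(precision=1,suppress=True)
w,a,b=Cam('wrist'),Cam('scene'),Cam('side')
g=w.blobs((30,60,120),(75,255,255),400)[0]; h=cv2.approxPolyDP(cv2.convexHull(g),6,True)[:,0]
print(readout.sense()['eef_pos'],readout.sense()['tool_rot']);print(h.tolist(),np.array([w.onz(p,75)[:2] for p in h]).tolist())
w.save('w3.png');a.save('a3.png');b.save('b3.png')
# knob, dark blob
for n,c,bx in(('sc',a,(325,165,356,210)),('si',b,(235,190,285,245))):
    for k in c.blobs((0,0,0),(180,255,45),40,bx)[:2]: print(n,cen(k),cv2.boundingRect(k),cv2.contourArea(k))
E
```

```text
force: [0.2, -0.6, -0.5]
width: 68.3
gripper_force: 0.0
eef_pos: [537.4, 155.0, 231.5]
tool_rot: [179.8, -0.1, 82.2]
force: [-0.2, -0.4, -0.5]
width: 68.3
gripper_force: 0.0
eef_pos: [531.0, 53.2, 230.1]
tool_rot: [180.0, -0.0, 82.0]
force: [-0.1, 0.0, 0.3]
width: 68.3
gripper_force: 0.0
eef_pos: [525.1, -46.9, 230.2]
tool_rot: [180.0, 0.0, 90.1]
force: [0.6, 0.2, 0.6]
width: 68.3
gripper_force: 0.0
eef_pos: [525.1, -46.0, 229.8]
tool_rot: [180.0, -0.0, 89.8]
force: [1.5, 1.0, -0.4]
width: 68.3
gripper_force: 0.0
[525.1 -44.9 229.6] [180.  -0.  90.]
[[321, 65], [320, 213], [260, 214], [255, 67]] [[550.7625287379117, 62.52457353067847], [552.4388588158528, -64.00680573628273], [497.14139100592774, -64.78021206466227], [496.3454405009481, 61.17508220988403]]
sc [340.  189.2] (335, 183, 12, 12) 78.0
```

View pics/w3.png

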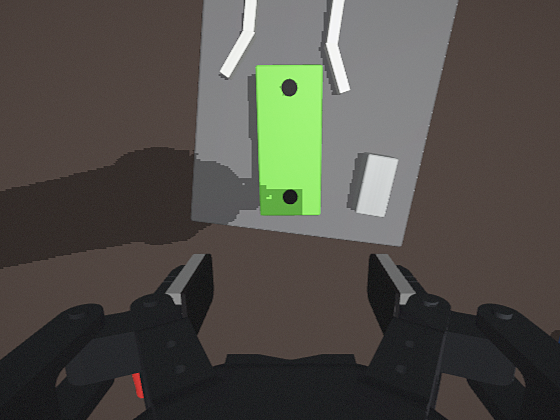

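The lid is square in the wrist image (257–322 × 66–214), with the TCP centred across it. The setting block at (377,185) is clear of the fingers.

```bash
python3 -m inch '[0,0,1,0,0,0,0,0,1,0,0,0,0,0,1,0,0,0,0,0,1,0,0,0,0,0,1,0,0,0]' |tail -5
python3 -m inch '[0,0,1,0,0,0,0,0,1,0,0,0,0,0,1,0,0,0,0,0,1,0,0,0,0,0,0.2,0,0,0]' |tail -5
python3 -m inch '[0,0,0,0,0,0,0,0,0,0,0,0,0,0,0,0,0,0,0,0,0,0,0,0,0,0,0,0,0,0]' -1 40
python3 -m inch '[0,0,0,0,0,0,0,0,0,0,0,0]'
```

```text
eef_pos: [525.2, -45.0, 128.7]
tool_rot: [180.0, -0.0, 90.0]
force: [-0.0, 0.0, 0.7]
width: 68.4
gripper_force: 0.0
eef_pos: [523.8, -45.1, 43.5]
tool_rot: [-179.8, -0.0, 90.1]
force: [-1.2, -0.2, -0.1]
width: 68.1
gripper_force: 0.0
time_s: 11.25
eef_pos: [525.0, -46.4, 45.6]
tool_rot: [180.0, 0.0, 90.0]
force: [-0.2, -0.5, -4.6]
width: 55.1
gripper_force: 44.2
time_s: 11.45
eef_pos: [525.1, -46.4, 45.4]
tool_rot: [180.0, 0.0, 90.0]
force: [-0.4, -1.3, -2.9]
width: 55.4
gripper_force: 44.2
```

```bash
python3 -m inch '[0.03,-0.25,0,0,0,0.26,0.03,-0.25,0,0,0,0.26,0.03,-0.25,0,0,0,0.26,0.03,-0.25,0,0,0,0.24,0,0,0,0,0,0]'
python3 - <<'E'
from h import *
np.set_printoptions(precision=1,suppress=True)
w=Cam('wrist');w.save('w4.png')
s=readout.sense();p=s['eef_pos'];print(p,s['tool_rot'],'perp',p@[.99,-.142,0],'s',p@[.142,.99,0])
g=w.blobs((30,60,120),(75,255,255),400)[0];h=cv2.approxPolyDP(cv2.convexHull(g),6,True)[:,0]
for q in h: X=w.onz(q,75);print(q,X@[.99,-.142,0]-506.5,X@[.142,.99,0])
E
```

```text
time_s: 11.95
eef_pos: [504.7, -42.6, 45.4]
tool_rot: [-180.0, 0.0, 81.9]
force: [-0.2, 1.0, -2.9]
width: 55.6
gripper_force: 44.3
[505.1 -42.6  45.4] [-180.     0.    81.9] perp 506.07392585291103 s 29.527253360946737
[381   0] 26.20118230419496 128.77055799953885
[360 342] 26.355726878722294 10.66853489317685
[223 344] -27.058065640595828 9.71329824817001
[198   0] -28.404488853754856 128.7660297424817
```

View pics/w4.png

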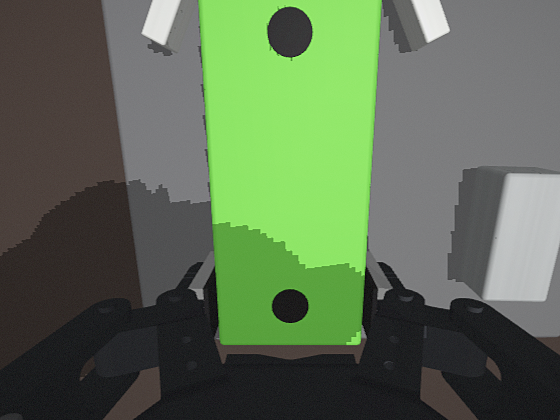

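The flask is square, with the fence flares symmetric about x≈295 against the flask's 290. I'll shift it 2 mm right and slide in.

```bash
python3 -m inch '[0.5,0.1,0,0,0,0,0.6,0,0,0,0,0,0.6,0,0,0,0,0,0.6,0,0,0,0,0,0.6,0,0,0,0,0]' |tail -5
python3 -m inch '[0.6,0,0,0,0,0,0.6,0,0,0,0,0,0.6,0,0,0,0,0,0.6,0,0,0,0,0,0.6,0,0,0,0,0]' |tail -5
python3 -m inch '[0,0,0,0,0,0,0,0,0,0,0,0]' |tail -5
python3 - <<'E'
from h import *
np.set_printoptions(precision=1,suppress=True)
w,b=Cam('wrist'),Cam('side')
o=np.zeros((420,800,3),np.uint8);o[:,:560]=w.img[:,:,::-1];c=cv2.resize(b.img[190:310,190:310,::-1],(240,240));o[:240,560:]=c;cv2.imwrite('pics/w5.png',o)
s=readout.sense();p=s['eef_pos'];print(p,s['tool_rot'],'perp',p@[.99,-.142,0],'s',p@[.142,.99,0])
E
```

```text
eef_pos: [515.5, 15.9, 45.3]
tool_rot: [180.0, -0.0, 81.9]
force: [-0.5, -1.2, -2.5]
width: 55.5
gripper_force: 44.3
eef_pos: [524.0, 74.8, 45.3]
tool_rot: [180.0, 0.0, 81.9]
force: [0.2, -1.3, -2.2]
width: 55.0
gripper_force: 44.3
eef_pos: [523.8, 74.4, 45.2]
tool_rot: [-180.0, -0.0, 81.9]
force: [0.1, 1.0, -1.9]
width: 55.4
gripper_force: 44.5
[523.8  73.6  45.2] [-180.    -0.    81.9] perp 508.0898390262087 s 147.22234251499597
```

View pics/w5.png

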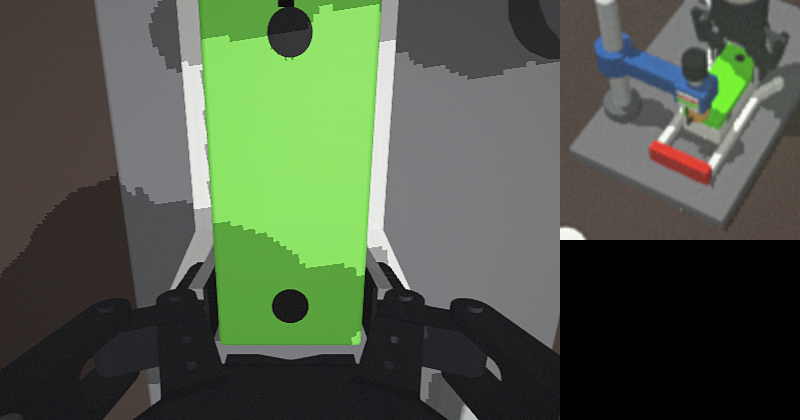

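The flask is centred in the lane. To keep the wrist camera clear of the knob, I release, go behind the flask, and push with closed fingers and the tool leaned back.

```bash
python3 -m inch '[0,0,0,0,0,0,0,0,0,0,0,0,0,0,0,0,0,0,0,0,0,0,0,0]' 0.5 |tail -3
python3 -m inch '[0,0,-0.5,0,0,0,0,0,-1,0,0,0,0,0,-1,0,0,0,-0.5,0,-0.4,0,0,0,-1,0,0,0,0,0]' |tail -5
python3 -m inch '[-1,0,0,0,0,0,0,0,0,0,0,0,0,0,0,0,0,0,0,0,0,0,0,0,0,0,0,0,0,0]' -1 |tail -5
python3 -m inch '[0,0,0.8,0,0,0,0,0,1,0,0,0,0,0,0.9,0,0,0,0,0,0,0,1,0,0,0,0,0,1,0]' |tail -5
python3 -m inch '[0,0,0,0,0,0,0,0,0,0,0,0]'
python3 - <<'E'
from h import *
b=Cam('side');a=Cam('scene')
for c,bx in((a,(215,170,440,300)),(b,(180,160,345,380))):
    print([ (cen(k),cv2.contourArea(k)) for k in c.blobs((45,120,80),(75,255,255),20,bx)])
p=readout.sense()['eef_pos'];print('perp',p@[.99,-.142,0],'s',p@[.142,.99,0])
E
```

```text
force: [0.6, 0.1, -0.0]
width: 64.1
gripper_force: 0.0
eef_pos: [520.5, 44.9, 105.1]
tool_rot: [179.8, -0.1, 82.0]
force: [0.5, 0.9, -0.3]
width: 64.2
gripper_force: 0.0
eef_pos: [516.8, 25.1, 103.3]
tool_rot: [180.0, -0.0, 81.9]
force: [-0.2, 0.0, 0.1]
width: -0.2
gripper_force: 0.0
eef_pos: [517.5, 29.4, 49.9]
tool_rot: [179.8, -16.3, 82.5]
force: [-0.4, -0.4, -1.0]
width: 0.2
gripper_force: 0.0
time_s: 15.4
eef_pos: [516.7, 22.2, 48.7]
tool_rot: [-179.9, -16.0, 81.6]
force: [0.4, 1.1, 0.4]
width: 0.1
gripper_force: 0.0
[(array([310.17606516, 229.54323308]), 798.0)]
[(array([275.44248308, 229.3524566 ]), 566.5)]
perp 508.0904299969146 s 98.52935604088232
```

```bash
python3 -m inch '[0.48,0,0.14,0,0,0,0.48,0,0.14,0,0,0,0.48,0,0.14,0,0,0,0.48,0,0.14,0,0,0,0.3,0,0.085,0,0,0]' |tail -5
python3 -m inch '[0.25,0,0.07,0,0,0,0.25,0,0.07,0,0,0,0,0,0,0,0,0]' |tail -5
python3 - <<'E'
from h import *
p=readout.sense()['eef_pos'];print('perp',p@[.99,-.142,0],'s',p@[.142,.99,0])
E
```

```text
eef_pos: [523.4, 71.7, 49.4]
tool_rot: [180.0, -16.0, 82.0]
force: [-1.5, -4.0, 3.5]
width: 0.0
gripper_force: 2.0
eef_pos: [524.8, 81.3, 49.2]
tool_rot: [180.0, -16.0, 81.9]
force: [0.1, -0.2, -0.0]
width: 0.1
gripper_force: 0.0
perp 507.9729161013173 s 155.0457574077806
```

```bash
python3 -m inch '[0.15,0,0.04,0,0,0,0.15,0,0.04,0,0,0]' |sed -n '2p;4p'
python3 -m inch '[0.1,0,0.03,0,0,0,0.1,0,0.03,0,0,0]' |sed -n '2p;4p'
python3 -m inch '[0.1,0,0.03,0,0,0,0,0,0,0,0,0]' |sed -n '2p;4p'
python3 - <<'E'
from h import *
np.set_printoptions(precision=1,suppress=True)
p=readout.sense()['eef_pos'];print('perp',p@[.99,-.142,0],'s',p@[.142,.99,0])
a,b=Cam('scene'),Cam('side')
for c,bx in((a,(215,170,440,300)),(b,(180,160,345,380))):
    for k in c.blobs((45,120,80),(75,255,255),20,bx):
        h=cv2.approxPolyDP(cv2.convexHull(k),3,True)[:,0]; print([(q.tolist(),round(c.onz(q,75)@[.99,-.142,0]-506.5),round(c.onz(q,75)@[.142,.99,0]-267)) for q in h])
E
```

```text
eef_pos: [525.6, 86.1, 49.1]
force: [0.3, -2.9, 1.1]
eef_pos: [526.1, 90.7, 49.1]
force: [0.0, -3.2, -0.1]
eef_pos: [526.3, 91.2, 49.0]
force: [-1.9, -8.1, 4.4]
perp 508.03656286885126 s 165.03288111849918
[([340, 225], -2, 1), ([340, 236], 44, -8), ([306, 238], 42, -93), ([302, 223], -23, -94), ([332, 220], -27, -15)]
[([283, 230], -26, -90), ([260, 267], -31, 43), ([242, 258], 24, 41), ([265, 224], 27, -84)]
```

```bash
python3 -m inch '[0.08,0,0.02,0,0,0,0,0,0,0,0,0]' |sed -n '2p;4p'
python3 -m inch '[0.08,0,0.02,0,0,0,0,0,0,0,0,0]' |sed -n '2p;4p'
python3 -m inch '[0,0,0,0,0,0,0,0,0,0,0,0]' |sed -n '2p;4p'
```

```text
eef_pos: [526.3, 91.4, 49.0]
force: [-3.8, -12.5, 7.6]
eef_pos: [526.4, 91.5, 48.9]
force: [-5.4, -17.9, 12.0]
eef_pos: [526.4, 91.5, 48.9]
force: [-6.0, -18.0, 11.0]
```

Forces confirm that the flask is firmly against the stop. I back off, untilt and return to the knob.

```bash
python3 -m inch '[-0.4,0,-0.12,0,0,0,-0.9,0,-0.26,0,0,0,-0.9,0,-0.26,0,0,0,0,0,-1,0,-1,0,0,0,-1,0,-1,0]' |tail -5
python3 -m inch '[0,0,-1,0,0,0,0,0,-1,0,0,0,0,0,-1,0,0,0,0,0,-1,0,0,0,0,0,-1,0,0,0]' 0.6|tail -5
python3 -m inch '[0,0,-1,0,0,0,0,0,-1,0,0,0,0,0,-1,0,0,0,0,0,-0.4,0,0,0,0,0,0,0,0,0]' |tail -5
python3 - <<'E'
from h import *
np.set_printoptions(precision=2,suppress=True)
s=readout.sense();p=s['eef_pos'];d=np.array([539.3,192.4,178.1])-p
print(p,s['tool_rot'],'rows to knob',Ro.from_euler('xyz',s['tool_rot'],degrees=True).as_matrix().T@d/20)
E
```

```text
eef_pos: [519.6, 37.4, 88.6]
tool_rot: [-180.0, 0.2, 81.3]
force: [0.1, 1.6, -1.2]
width: -0.0
gripper_force: 0.0
eef_pos: [519.2, 43.5, 189.3]
tool_rot: [-180.0, -0.1, 82.0]
force: [0.6, 0.6, -0.2]
width: 68.3
gripper_force: 0.0
eef_pos: [519.8, 43.0, 257.3]
tool_rot: [179.9, -0.0, 81.9]
force: [-0.2, 0.0, -0.9]
width: 68.4
gripper_force: 0.0
[519.82  42.99 257.31] [179.89  -0.04  81.91] rows to knob [ 7.53 -0.09  3.97]
```

```bash
python3 -m inch '[1,-0.02,0,0,0,0,1,-0.02,0,0,0,0,1,-0.02,0,0,0,0,1,-0.02,0,0,0,0,1,-0.01,0,0,0,0]' |tail -5
python3 -m inch '[1,0,0,0,0,0,1,0,0,0,0,0,0.53,0,0,0,0,0,0,0,1,0,0,0,0,0,1,0,0,0]' |tail -5
python3 -m inch '[0,0,1,0,0,0,0,0,0.97,0,0,0,0,0,0,0,0,0,0,0,0,0,0,0]' |tail -5
python3 -m inch '[0,0,0,0,0,0,0,0,0,0,0,0,0,0,0,0,0,0,0,0,0,0,0,0,0,0,0,0,0,0]' -1 50
python3 -m inch '[0,0,0,0,0,0,0,0,0,0,0,0]'
```

```text
eef_pos: [531.1, 142.4, 255.0]
tool_rot: [-179.9, 0.0, 81.9]
force: [-0.2, 0.3, 0.3]
width: 68.4
gripper_force: 0.0
eef_pos: [538.7, 192.0, 215.4]
tool_rot: [-180.0, -0.0, 81.9]
force: [0.2, -0.7, 0.5]
width: 68.1
gripper_force: 0.0
eef_pos: [538.6, 191.5, 176.8]
tool_rot: [-179.9, 0.0, 81.9]
force: [0.3, -0.5, 0.8]
width: 68.4
gripper_force: 0.0
time_s: 21.0
eef_pos: [539.3, 191.9, 178.0]
tool_rot: [179.9, -0.0, 81.9]
force: [-0.4, 0.1, 5.4]
width: 30.5
gripper_force: 49.3
time_s: 21.2
eef_pos: [539.3, 191.9, 178.0]
tool_rot: [179.9, -0.0, 81.9]
force: [-0.5, -0.3, 5.0]
width: 30.2
gripper_force: 49.4
```

```bash
python3 -m inch '[0,0,0.15,0,0,0,0,0,0.15,0,0,0,0,0,0.1,0,0,0]' |sed -n '2p;4p'
for i in 1 2 3 4 5 6; do python3 -m inch '[0,0,0.05,0,0,0,0,0,0.05,0,0,0]' |sed -n '2p;4p'; done
python3 - <<'E'
from h import *
b=Cam('side');cv2.imwrite('pics/b6.png',b.img[:,:,::-1])
E
```

```text
eef_pos: [539.3, 191.9, 169.9]
force: [-0.9, -1.1, 5.7]
eef_pos: [539.3, 191.9, 167.9]
force: [-1.7, -0.8, 5.7]
eef_pos: [539.3, 191.9, 166.0]
force: [-1.0, -0.8, 6.4]
eef_pos: [539.3, 191.9, 164.0]
force: [-1.4, -0.1, 7.3]
eef_pos: [539.3, 191.9, 162.1]
force: [-0.9, -1.5, 7.3]
eef_pos: [539.3, 191.9, 160.2]
force: [-2.4, -1.6, 7.5]
eef_pos: [539.3, 191.9, 158.2]
force: [-1.6, -1.1, 8.5]
```

```bash
python3 -m inch '[0,0,0,0,0,0,0,0,0,0,0,0,0,0,0,0,0,0,0,0,0,0,0,0]' 0.6 |tail -5
python3 -m inch '[0,0,-0.5,0,0,0,0,0,-1,0,0,0,0,0,-1,0,0,0,0,0,-1,0,0,0,0,0,-1,0,0,0]' |tail -5
python3 -m inch '[-1,0,0,0,0,0,-1,0,0,0,0,0,-1,0,0,0,0,0,-1,0,0,0,0,0,-1,0,0,0,0,0]' |tail -5
python3 -m inch '[-0.5,0,0,0,1,0,0,0,0,0,1,0,0,0,0,0,1,0,0,0,0,0,1,0,0,0,0,0,1,0]' |tail -5
python3 -m inch '[-0.67,0,0.6,0,1,0,-0.74,0,0.67,0,0,0,-0.74,0,0.67,0,0,0,-0.74,0,0.67,0,0,0,0,0,0,0,0,0]' |tail -5
python3 -m inch '[0,0,0,0,0,0,0,0,0,0,0,0]' |tail -5
python3 - <<'E'
from h import *
np.set_printoptions(precision=1,suppress=True,linewidth=200)
w=Cam('wrist');np.savez('w7.npz',img=w.img,K=w.K,Rc=w.Rc,c=w.c);cv2.imwrite('pics/w7.png',w.img[:,:,::-1])
s=readout.sense();print(s['time_s'],s['eef_pos'],s['tool_rot'],w.c)
E=np.array([.99,-.142,0]);S=np.array([.142,.99,0]);O=np.array([539.3,192.4,0])
for z in(101,119,137,184): print(z,w.proj(O-20*S+[0,0,z]),w.proj(O-20*S+22*E+[0,0,z]))
for n,lo,hi in(('green',(45,90,60),(80,255,255)),('red',(0,120,60),(8,255,255)),('red2',(172,120,60),(180,255,255)),('blue',(100,120,40),(125,255,255)),('white',(0,0,200),(180,40,255))):
    for k in w.blobs(lo,hi,8)[:5]: print(n,cen(k),cv2.boundingRect(k),cv2.contourArea(k))
E
```

```text
eef_pos: [538.8, 191.6, 157.0]
tool_rot: [-180.0, 0.0, 81.9]
force: [0.1, 0.1, 0.1]
width: 68.1
gripper_force: 0.0
eef_pos: [538.8, 191.8, 248.8]
tool_rot: [180.0, -0.0, 81.9]
force: [0.6, -0.2, 0.1]
width: 68.2
gripper_force: 0.0
eef_pos: [524.6, 92.1, 247.9]
tool_rot: [180.0, -0.0, 81.9]
force: [0.3, -0.5, 0.4]
width: 67.9
gripper_force: 0.0
eef_pos: [524.3, 82.1, 249.0]
tool_rot: [179.7, -40.3, 82.0]
force: [0.1, -0.1, -1.8]
width: 68.3
gripper_force: 0.0
eef_pos: [522.2, 80.1, 168.1]
tool_rot: [-179.8, -48.1, 81.7]
force: [0.7, -0.2, 0.0]
width: 68.3
gripper_force: 0.0
eef_pos: [523.6, 80.6, 170.7]
tool_rot: [179.8, -48.0, 82.0]
force: [0.3, -0.5, 0.1]
width: 68.2
gripper_force: 0.0
25.4 [523.6  80.5 170.7] [179.8 -48.   82. ] [514.4  18.3 314.2]
101 [289.8 191.3] [317.7 191.3]
119 [289.8 176.9] [319.4 177. ]
137 [289.8 160.8] [321.3 160.8]
184 [289.8 106.7] [327.8 106.8]
green [291.4 250. ] (254, 182, 76, 118) 6896.0
green [290.  183.5] (272, 181, 37, 6) 177.5
red [253.2 171.6] (247, 162, 14, 24) 208.0
red [289.7 176. ] (271, 175, 38, 3) 72.5
blue [378.3 159. ] (259, 118, 232, 79) 9896.0
blue [205.6  75.1] (193, 65, 26, 21) 409.5
white [340.5 300.8] (326, 230, 44, 136) 1519.0
white [239.1 305.5] (212, 237, 42, 129) 1328.0
white [327.6  44.3] (304, 31, 47, 27) 918.5
white [236.3  77.5] (217, 62, 37, 32) 470.5
white [327.4 194.2] (322, 183, 12, 24) 197.5
```

Run:
```python
import numpy as np
im=np.load('w7.npz')['img'][168:198].astype(int)
for r in range(30): print(r+168,' '.join('%3d/%3d/%3d'%tuple(im[r,c]) for c in (275,281,285,287,289,290,291,293,297,304)))
```

```text
168  28/ 57/102  32/ 59/105  28/ 58/104  30/ 59/103  31/ 60/103  28/ 59/104  29/ 58/102  30/ 57/102  28/ 58/102  28/ 55/101
169 106/125/150  61/ 83/115  64/ 85/115 104/125/150 103/123/149 105/126/149 102/120/146 104/125/147 105/124/149 108/120/133
170 255/255/249 255/255/250 255/255/249 255/255/247 255/255/247 255/255/245 255/255/245 255/255/247 255/255/247 255/255/248
171 166/166/159 166/166/160 166/166/159 167/167/161 166/166/159 168/167/161 167/166/159 168/167/161 166/165/160 166/166/160
172 161/161/155 159/161/155 161/160/156 158/159/154 159/159/154 159/160/154 159/160/154 158/159/153 159/159/155 159/160/155
173 162/165/162 162/166/160 161/164/159 162/165/160 162/166/161 161/163/158 162/165/159 162/165/159 159/164/158 161/165/159
174 157/175/170 162/178/172 162/176/171 164/178/172 163/177/172 163/178/172 165/179/174 161/176/171 157/176/171 164/178/172
175 228/ 97/ 92 159/ 82/ 78 160/ 79/ 75 159/ 80/ 76 160/ 79/ 77 160/ 80/ 76 160/ 80/ 77 157/ 78/ 74 214/ 93/ 87 156/ 80/ 76
176 144/ 35/ 34 135/ 25/ 23 139/ 28/ 27 139/ 30/ 26 141/ 32/ 32 139/ 30/ 27 139/ 29/ 28 138/ 33/ 29 139/ 29/
[... 1919 characters left out ...]
/149/150  13/ 14/ 13  14/ 15/ 16  30/ 32/ 33 149/156/160 166/154/126 168/152/125
193 173/138/ 77 171/137/ 79 167/135/ 85 133/129/122  16/ 20/ 20  14/ 13/ 18  31/ 35/ 42 167/142/101 169/136/ 77 174/139/ 82
194 175/140/ 80 169/138/ 77 172/139/ 79 165/132/ 77  15/ 20/ 23  20/ 22/ 23  41/ 37/ 29 180/145/ 82 168/137/ 79 173/138/ 79
195 171/136/ 80 168/135/ 78 170/137/ 79 166/134/ 76  10/ 12/ 22  16/ 22/ 25  43/ 39/ 32 178/145/ 82 168/136/ 77 172/139/ 82
196 148/113/ 65 166/136/ 78 167/136/ 78 164/133/ 78  13/ 18/ 26  20/ 22/ 26  44/ 36/ 33 176/142/ 80 168/136/ 79 153/119/ 72
197 133/101/ 58 169/137/ 79 172/138/ 81 169/136/ 80   9/ 16/ 24  22/ 24/ 27  38/ 35/ 31 180/146/ 84 171/140/ 81 141/106/ 66
```

```bash
python3 -m inch '[0,0,0,0,1,0,0,0,0,0,1,0,-0.75,0,0.365,0,0,0,-0.75,0,0.365,0,0,0,-0.75,0,0.365,0,0,0]' |tail -5
python3 -m inch '[0,0,0,0,0,0,0,0,0,0,0,0]' |tail -5
python3 - <<'E'
from h import *
np.set_printoptions(precision=1,suppress=True,linewidth=200)
w=Cam('wrist');cv2.imwrite('pics/w8.png',w.img[:,:,::-1])
s=readout.sense();print(s['time_s'],s['eef_pos'],s['tool_rot'],w.c)
E=np.array([.99,-.142,0]);S=np.array([.142,.99,0]);O=np.array([539.3,192.4,0])
for d in(20,22,24): print(d,[w.proj(O-d*S+[0,0,z]).round(1).tolist() for z in(101,119,137,184)])
for n,lo,hi in(('green',(45,90,60),(80,255,255)),('red',(0,120,60),(8,255,255))):
    for k in w.blobs(lo,hi,8)[:5]: print(n,cen(k),cv2.boundingRect(k))
u=round(w.proj(O-20*S+[0,0,119])[0]); c0=int(w.proj(O-20*S+[0,0,119])[1])
for r in range(c0-28,c0+32): print(r,' '.join('%3d/%3d/%3d'%tuple(w.img[r,c]) for c in (u-6,u-1,u,u+1)))
E
```

```text
eef_pos: [523.3, 80.5, 118.8]
tool_rot: [179.9, -63.8, 82.0]
force: [0.1, 0.7, 0.1]
width: 68.5
gripper_force: 0.0
eef_pos: [523.1, 81.1, 120.2]
tool_rot: [179.9, -63.9, 82.1]
force: [0.1, -0.2, 0.8]
width: 68.2
gripper_force: 0.0
26.15 [523.3  80.9 120.4] [179.8 -63.9  82.1] [508.9 -17.9 241. ]
20 [[290.8, 180.2], [290.9, 158.5], [290.9, 134.4], [291.1, 56.7]]
22 [[290.8, 181.9], [290.9, 160.1], [290.9, 135.9], [291.1, 57.9]]
24 [[290.8, 183.6], [290.9, 161.7], [290.9, 137.5], [291.1, 59.1]]
green [292.9 250.2] (247, 170, 93, 134)
green [291. 165.] (271, 162, 41, 8)
red [251.4 185.1] (245, 176, 15, 20)
red [290.8 154. ] (270, 152, 43, 5)
red [330.9 184.5] (325, 176, 11, 19)
130  43/ 72/112  42/ 69/110  44/ 69/112  46/ 71/111
131  47/ 73/114  40/ 68/108  43/ 70/109  38/ 68/107
132  44/ 70/108  38/ 62/101  38/ 62/ 99  42/ 62/ 99
133  42/ 69/107  75/118/182  73/118/181  77/122/183
134  71/118/178  71/116/176  71/117/178  75/120/179
135  71/115/175  72/116/174  71/115/174  73/117/175
136  65/105/160  64/104/159  62/100/157  65/103/160
137  47/ 76/122  57/ 92/142  57/ 92/143  54/ 90/142

[... 2003 characters left out ...]
  26/ 23/ 25  11/ 10/ 13
177 178/177/170  18/ 14/ 17  25/ 25/ 29  14/ 11/ 15
178 151/156/159  21/ 22/ 21  24/ 23/ 24  15/ 13/ 13
179  73/ 86/105  23/ 20/ 21  28/ 25/ 28  16/ 14/ 16
180 131/131/131  20/ 19/ 20  26/ 26/ 30   9/  8/ 11
181 132/134/134  15/  9/ 16  26/ 24/ 24  15/ 13/ 17
182 129/132/131  16/ 11/ 16  25/ 23/ 26  18/ 17/ 17
183 132/134/134  16/ 13/ 18  30/ 27/ 28  14/ 14/ 15
184 127/132/132  15/ 13/ 14  29/ 24/ 27  16/ 14/ 16
185 129/132/134  25/ 24/ 26  28/ 27/ 27  13/ 10/ 17
186 129/131/132  18/ 14/ 17  23/ 22/ 24  15/ 12/ 13
187 127/131/133  14/ 14/ 15  22/ 22/ 23  18/ 16/ 19
188 126/130/135  19/ 19/ 21  24/ 22/ 25  16/ 15/ 18
189 127/130/132  18/ 18/ 19  29/ 26/ 30  14/ 12/ 14
```

Combining the two elevations to remove parallax puts the pointer at about 6.3 mm, mid-green. Now for the button.

```bash
python3 -m inch '[0.9,0,-0.44,0,0,0,0.9,0,-0.44,0,0,0,0.9,0,-0.44,0,0,0,0.9,0,-0.44,0,0,0,0.9,0,-0.44,0,0,0]' -1|tail -5
python3 -m inch '[0.9,0,-0.44,0,0,0,0.9,0,-0.44,0,0,0,0.9,0,-0.44,0,0,0,0,0,0,0,-1,0,0,0,0,0,-1,0]' |tail -5
python3 -m inch '[0,0,0,0,-1,0,0,0,0,0,-1,0,0,0,0,0,-1,0,0,0,0,0,-1,0,0,0,0,0,-1,0]' |tail -5
python3 -m inch '[0,0,0,0,-1,0,1,-0.35,0,0,0,0,1,-0.35,0,0,0,0,1,-0.35,0,0,0,0,1,-0.35,0,0,0,0]' |tail -5
python3 -m inch '[1,-0.35,0,0,0,0,1,-0.35,0,0,0,0,1,-0.35,0,0,0,0,1,-0.35,0,0,0,0,1,-0.35,0,0,0,0]' |tail -5
python3 -m inch '[1,-0.35,0,0,0,0,1,-0.35,0,0,0,0,0,0,0,0,0,0,0,0,0,0,0,0]' |tail -5
cat > btn.py <<'E'
from h import *
np.set_printoptions(precision=2,suppress=True,linewidth=200)
w,a,b=Cam('wrist'),Cam('scene'),Cam('side')
s=readout.sense();p=s['eef_pos'];print(s['time_s'],p,s['tool_rot'])
R=Ro.from_euler('xyz',s['tool_rot'],degrees=True).as_matrix()
B={}
for n,c,bx in(('w',w,None),('a',a,(385,190,430,230)),('b',b,(235,325,275,365))):
    for k in c.blobs((100,120,60),(125,255,255),30,bx)[:3]:
        B.setdefault(n,cen(k)); print(n,cen(k),cv2.boundingRect(k),c.onz(cen(k),45))
for x,y in(('w','a'),('w','b'),('a','b')):
    if x in B and y in B:
        X,e=tri(locals()[x] if 0 else {'w':w,'a':a,'b':b}[x],B[x],{'w':w,'a':a,'b':b}[y],B[y]); print(x,y,X,e,'rows',R.T@(X-p)/20)
E
python3 btn.py
```

```text
eef_pos: [522.9, 80.8, 221.4]
tool_rot: [179.8, -63.9, 82.1]
force: [-0.2, -0.2, -0.4]
width: 0.4
gripper_force: 0.0
eef_pos: [523.2, 79.4, 280.6]
tool_rot: [179.9, -47.7, 81.8]
force: [0.5, -0.2, -0.5]
width: -0.3
gripper_force: 0.0
eef_pos: [523.3, 80.7, 282.7]
tool_rot: [179.6, -7.6, 81.9]
force: [0.2, 0.6, 0.7]
width: 0.5
gripper_force: 0.0
eef_pos: [505.7, 165.2, 281.3]
tool_rot: [179.8, 0.0, 81.9]
force: [0.1, 0.3, -0.5]
width: 0.1
gripper_force: 0.0
eef_pos: [485.1, 268.8, 281.4]
tool_rot: [179.8, -0.0, 81.9]
force: [0.3, -0.1, -1.3]
width: 0.1
gripper_force: 0.0
eef_pos: [477.1, 309.5, 280.8]
tool_rot: [179.9, -0.0, 82.0]
force: [-0.0, -0.0, 0.2]
width: -0.2
gripper_force: 0.0
29.2 [478.1  307.94 280.14] [179.93   0.03  81.8 ]
w [448.71 295.8 ] (344, 270, 178, 61) [653.95 134.47  45.  ]
w [260.74  86.32] (246, 71, 30, 32) [460.29 412.27  45.  ]
a [404.59 205.92] (399, 202, 12, 9) [457.15 413.89  45.  ]
b [254.3  341.71] (247, 335, 15, 15) [460.51 412.39  45.  ]
w a [613.4  271.94 191.11] 67.27886256717929 rows [-0.81  6.95  4.46]
w b [251.35 758.88 993.99] 16.148336645232064 rows [ 20.68 -14.39 -35.72]
a b [459.95 412.76  46.79] 0.1424069398118851 rows [ 5.06 -1.66 11.66]
```

```bash
python3 -m inch '[1,-0.33,0,0,0,0,1,-0.33,0,0,0,0,1,-0.33,0,0,0,0,1,-0.33,0,0,0,0,1,-0.32,0.5,0,0,0]' |tail -5
python3 -m inch '[0,0,1,0,0,0,0,0,1,0,0,0,0,0,1,0,0,0,0,0,1,0,0,0,0,0,1,0,0,0]' |tail -5
python3 -m inch '[0,0,1,0,0,0,0,0,1,0,0,0,0,0,1,0,0,0,0,0,1,0,0,0,0,0,1,0,0,0]' |tail -5
python3 -m inch '[0,0,0.5,0,0,0,0,0,0,0,0,0]' |tail -5
python3 -m inch '[0,0,0.1,0,0,0,0,0,0.1,0,0,0]' |tail -5
```

```text
eef_pos: [460.3, 412.9, 271.0]
tool_rot: [179.9, -0.1, 81.8]
force: [0.7, -0.7, 0.1]
width: -0.0
gripper_force: 0.0
eef_pos: [460.2, 411.4, 169.0]
tool_rot: [180.0, 0.0, 81.8]
force: [0.5, 1.2, -0.7]
width: -0.2
gripper_force: 0.0
eef_pos: [460.3, 411.5, 69.0]
tool_rot: [180.0, 0.0, 81.8]
force: [0.6, 0.3, 0.3]
width: 0.1
gripper_force: 0.0
eef_pos: [459.4, 411.2, 58.5]
tool_rot: [-179.9, 0.1, 81.8]
force: [0.2, -0.3, -0.2]
width: 0.0
gripper_force: 0.0
eef_pos: [460.0, 413.0, 56.7]
tool_rot: [179.9, -0.1, 81.9]
force: [-0.4, 0.1, -0.0]
width: 0.4
gripper_force: 0.0
```

```bash
for i in 1 2 3 4 5; do python3 -m inch '[0,0,0.1,0,0,0,0,0,0.1,0,0,0]' |sed -n '2p;4p'; done
```

```text
eef_pos: [459.7, 412.7, 52.1]
force: [0.1, 0.1, 1.4]
eef_pos: [459.7, 412.8, 48.0]
force: [0.6, -0.5, 3.6]
eef_pos: [459.8, 412.9, 45.6]
force: [-6.6, -8.8, 33.8]
eef_pos: [460.0, 413.0, 45.0]
force: [-13.6, -17.5, 64.6]
eef_pos: [460.1, 413.2, 44.5]
force: [-19.1, -27.1, 93.3]
```

The button bottomed out at about 46 mm. I'm retreating.

```bash
python3 -m inch '[0,0,-0.4,0,0,0,0,0,-0.6,0,0,0,0,0,-1,0,0,0,0,0,-1,0,0,0,0,0,-1,0,0,0]' |sed -n '1p;2p;4p'
python3 -m inch '[0,0,-1,0,0,0,0,0,-1,0,0,0,0,0,-1,0,0,0,0,0,-1,0,0,0,0,0,0,0,0,0]' |sed -n '1p;2p;4p'
python3 - <<'E'
from h import *
np.set_printoptions(precision=1,suppress=True)
b=Cam('side')
k=b.blobs((45,120,80),(75,255,255),20,(180,160,345,320))[0]
h=cv2.approxPolyDP(cv2.convexHull(k),3,True)[:,0]; print([(q.tolist(),round(b.onz(q,75)@[.99,-.142,0]-506.5),round(b.onz(q,75)@[.142,.99,0]-267)) for q in h])
k=b.blobs((100,120,60),(125,255,255),30,(235,325,275,365))[0];print('button',cen(k),cv2.boundingRect(k))
b6=cv2.imread('pics/b6.png')[:,:,::-1]
d=np.abs(b.img.astype(int)-b6).sum(2)>120; print('blue carriage shift', [cen(q) for q in b.blobs((100,130,40),(125,255,255),100,(180,160,345,320))[:1]])
E
```

```text
time_s: 32.6
eef_pos: [459.1, 412.3, 115.9]
force: [0.1, -0.5, 0.4]
time_s: 33.1
eef_pos: [460.1, 413.7, 198.0]
force: [-1.1, 0.9, -0.9]
[([270, 225], 13, -88), ([283, 231], -28, -87), ([272, 249], -30, -20)]
button [254.3 341.8] (247, 335, 15, 15)
blue carriage shift []
```

```bash
python3 -c "
from bench import env; print(env.close_job())"
```

```text
the job is handed in; nothing more can be done
None
```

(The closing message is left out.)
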